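Weigh in a carton on the goods-in scale

ROBOT

A 6-joint arm with a two-finger parallel gripper is mounted at the origin on the work surface. World frame = base frame: x ahead of the robot, y to its left, z up, the work surface at z = 0. Lengths are in m, angles in degrees, forces in N, time in s.
With the tool pointing down it reaches from about 0.4 to 0.825 m from the base axis. Payload 7 kg.
Tool frame: the origin (TCP) lies at the very end of the fingers, on their centre line; the grasp point (between the pads) lies 19 mm behind it (ctrl.grip_depth is the z of the grasp point in the tool frame, in m); z points along the fingers, y is the direction in which the jaws open and shut (so a half turn about z gives the same grasp; the last joint's range is limited). The gripper opens to 88 mm and grips with 3 to 60 N. Pads are 19 mm wide; open, the fingers measure 130 mm over their backs; the gripper's body (78 mm by 193 mm) begins 47 mm behind the grasp point.
Start: joints at [87.897, 20.546, 0.682, 0, -70.136, -16.507], TCP at [0.215, 0.64, 0.227] pointing down, gripper open.
Joint ranges: [-176.03, 176.03], [-82.01, 121.73], [-58.28, 71.71], [-173.87, 95.51], [-174.79, -0.11], [-173.66, 173.66]. Speed limits (degrees/s): [136.94, 136.94, 172.46, 180, 180, 180].

INTERFACE

Orientations are given as [roll, pitch, yaw] about the fixed x, y, z axes, in that order (R = Rz(yaw) Ry(pitch) Rx(roll)).
In Python, from plant import telemetry, snapshot, job, models, ctrl gives the robot as it stands.
- The arm moves only by the tool jog_arm, never from a script. Its argument "targets" is text: rows parted by semicolons, each of 7 numbers parted by spaces: the shift along the tool's x, y, z in m, then the turn, a rotation vector about the tool's x, y, z in degrees, then the gripper command: -1 is shut, 1 is fully open, values between are in proportion. A call has exactly 8 rows; each row is the pose to reach, as a shift and turn from the pose measured when the call began, along the tool's axes at that moment; what a row does not reach only later rows make up. A row lasts 1/8 s, in which the tool goes at most 62.5 mm and 10.7 degrees, less where a joint would pass 70% of its speed; a pose out of reach is approached as far as the arm can. A call with a gripper value outside its range is refused whole. The fingers move at their own pace and stop on an object; the grip force is fixed at half the most. Time passes only in rows, so rows that repeat a pose let the fingers close, or fill a call up. It gives the time, the measured TCP pose, the force and the opening at its end, in the units of the state.
- telemetry.get_obs(): the state, without advancing time (a new reading comes with each control period).
- snapshot(name): name is "side" or "top"; returns a dict with "img" (400x640x3 uint8, red, green, blue), "range_z" (400x640 float32, m along the optical axis (not along the pixel's ray), 0 where there is no reading), "intrinsics" (3x3 intrinsics, pixels), "k1" (the pictures are not rectified: a ray, as slopes to the right and down, at radius r is drawn at 1 + k1 r^2 times it, then the intrinsics apply), "R" (3x3) and "t" (3): a world point X has camera coordinates R X + t. Camera axes: x right, y down, z forward; pixel columns grow to the right and rows downward; lengths in m; the calibration is good to about 2 mm. A picture is of the moment at which its call begins.
- job.close_job(): hands the job in, once; it reports no verdict.
Trained networks look in a picture, given as the dict that the camera call returned (one of the last four; its "shot" number tells which), for a name from the list of things; names that differ only in an ending like _2 or _b are one class to them, and where a whole thing is asked for, a point or a joint stands for the part that bears it (a point fixed in the world has none). Each returns a list of dicts, best first, with "conf" (0 to 1); they miss things now and then, are a little off and sometimes report something else, mostly with a low value. They report only what shows in the picture. A call takes as long as a camera call.
- models.cut_out(name, picture): "region" (400x640 bool, what is visible of it) and "uv" ([column, row] in pixels, amid what is visible of it).
- models.spot_point(name, picture): "uv" ([column, row] in pixels: a listed point, or the origin of a listed thing).
The state is a dict: "clock": time; "joint_pos": joint angles; "qvel": joint speeds; "tau": joint torques, N m; "tool_pos": TCP position; "orientation": TCP orientation; "force": force on the tool from outside, world axes, zero at the start; "moment": the same for the moment, N m; "opening": finger opening in m.
Only numpy, scipy, OpenCV 4.12 (cv2) and the standard library are available. Lean on these libraries where they do the work, as an engineer would, in place of code of your own. Each camera call takes 0.05 s, during which the arm holds its last target.

TASK

Weigh in the small carton using only the closed fingers, without gripping or lifting anything: first switch the scale on by pressing the raised far end of the rocker switch all the way down, then press the round key fully down for a moment and let it up, to zero the scale while its pan is still empty. Next push the carton along between its two guide rails until it stands wholly on the steel pan, and last press the long narrow key fully down for a moment and let it up, to store the weight. Leave the switch on, never press the square key, and leave the other things on the bench and on the control box where they stand.

Things in the scene. Friction and masses are not known exactly. Their poses are not given: they have to be found in the camera images.
- console: Fixed low white control box, 100 (x) x 320 (y) x 45 mm high. Origin: centre of its underside; x away from the robot, y left along the row of controls, z up. Four plain white controls (rocker, round, square and long key) on black plates 64 x 50 x 6 mm stand on it in one row, at x = -12 mm, y = -84, -28, 28, 84 mm, in an order that varies; all turn with the box.
- rocker_far_end (a point): Where to press the rocker, a flat bar 56 (x) x 28 (y) x 10 mm tipping about its middle: a point on its top face 22 mm from the pivot, at the end away from the robot. Off: that end is up (point 73 mm above the bench, face tilted 0.2 rad). On: that end is down (point 64.5 mm up). It stays where put; 3 to 6 N moves it. z is the face's normal.
- rocker (a joint): Rocker switch angle: 0 = off (far end up), 0.4 rad = on (far end fully down). Starts within 0.05 of off.
- round_key_top (a point): Centre of the top face of the round key, a disc 34 mm across, its top 65 mm above the bench when up. Spring-loaded, moves straight down 6 mm; 1.4 N starts it, 4.5 N holds it fully down, and it springs back.
- round_key (a joint): Round (zero) key: 0 = up, 0.006 m = fully down.
- long_key_top (a point): Centre of the top face of the long narrow key, 54 (x) x 12 (y) mm, its top 65 mm above the bench when up. Same spring and travel as the round key.
- long_key (a joint): Long (store) key: 0 = up, 0.006 m = fully down.
- square_key_top (a point): Centre of the top face of the square key, 28 x 28 mm, its top 65 mm above the bench when up; same spring. Not to be pressed.
- square_key (a joint): Square key: 0 = up, 0.006 m = fully down.
- scale: Fixed scale with feed board, beyond the control box. Origin on the bench under the pan's centre; x away from the robot, y left, z up. Steel pan 146 (x) x 170 (y) mm, face 55 mm above the bench. Feed board left of it, level with it, y = 89 to 270 mm. Rails along y over both: inner faces x = +-57 mm, tops at 68 mm. Stop plate at the pan's right: face y = -79.5 mm, top at 86 mm.
- carton: Loose cardboard carton 100 (x) x 90 (y) x 60 mm high, 0.25 to 0.5 kg. Origin: centre of its underside; axes along the scale's within 0.03 rad. It starts on the feed board between the rails, centre at y = 145 to 200 mm in the scale's frame, and is pushed to the scale's -y. Wholly on the pan when its centre is at y = 40 mm or less; against the stop plate at -34.5 mm.
- pill_jar: White jar, 44 mm across, 75 mm tall, on the bench right of the control box. Origin: centre of its underside. Leave alone.
- vial: Amber glass vial, 28 mm across, 42 mm tall, standing on the left end of the control box's deck, about 54 mm from the nearest control's centre. Origin: centre of its underside. Leave alone.
- tape_roll: Roll of clear tape lying flat, 90 mm across, 48 mm high, on the bench left of the control box. Origin: centre of its underside. Leave alone.
- gel_bottle: Clear bottle of hand gel, 60 mm across, 150 mm tall, on the bench right of the scale. Origin: centre of its underside. Leave alone.
- flat_carton: Second carton, 60 (x) x 120 (y) x 45 mm, on the bench beyond the scale. Origin: centre of its underside. Leave alone.
- stapler: Stapler, 130 x 32 x 50 mm, on the bench at the right. Origin: centre of its underside. Leave alone.

How it is judged (in metres and radians):
On the way, in this order (a step that is already met when the one before it is completed fails the run):
1. the rocker switch is on (far end down) (value of joint rocker above 0.32 rad), for 0.1 s.
2. the round key is pressed down while the pan is empty (value of joint rocker above 0.32 rad and value of joint round_key above 0.0042 m and y of carton in the frame of scale above 0.128 m), for 0.1 s.
3. the carton stands wholly on the pan (y of carton in the frame of scale between -0.05 and 0.041 m and x of carton in the frame of scale between -0.025 and 0.025 m and z of carton in the frame of scale between 0.045 and 0.062 m and angle between carton's own z axis and vertical below 0.1 rad), for 0.1 s.
4. the long key is pressed down with the carton on the pan (all of step 3 and value of joint rocker above 0.32 rad and value of joint long_key above 0.0042 m), for 0.1 s.
At the end, for the whole second after the job is handed in: The switch is on (above 0.32 of 0.4 rad), all three keys are up again (within 1.5 mm), and the carton rests upright and wholly on the pan (its centre within 41 mm of the pan's centre towards the feed board), between the rails (all of step 3 and value of joint rocker above 0.32 rad and value of joint each of round_key, long_key, square_key below 0.0015 m and linear speed of carton below 0.02 m/s); the robot touches nothing.
It fails at once if the square key is pressed (3 mm) (value of joint square_key above 0.003 m).
It fails at once if a key is pressed while the switch is off (value of joint rocker below 0.2 rad and value of joint any of round_key, long_key above 0.003 m).
It fails at once if the round key is pressed with the carton on the pan, or the long key before the carton is wholly on it ((value of joint round_key above 0.003 m and y of carton in the frame of scale below 0.125 m) or (value of joint long_key above 0.003 m and y of carton in the frame of scale above 0.045 m)).
It fails at once if the carton is lifted, tipped over or pushed off (height (world z) of carton above 0.072 m or height (world z) of carton below 0.04 m or angle between carton's own z axis and vertical above 0.35 rad).
It fails at once if another thing is moved by more than 25 mm or tipped over (distance of any of pill_jar, vial, tape_roll, gel_bottle, flat_carton, stapler from where it was at the start of the episode above 0.025 m or angle between any of pill_jar, vial, tape_roll, gel_bottle, flat_carton, stapler's own z axis and vertical above 0.5 rad).
It also fails if it takes over 64 s, if anything falls off the work surface, if the arm or the gripper's body presses on something with over 40 N, if the wrist force passes 120 N, or if a joint passes its speed limit or range.

## Working session

There is one attempt and no reset: what is moved stays moved. The work goes in short steps, Python scripts to look and compute and a tool call to move; the robot and the scene stay as the last step left them, time stands still between calls to the robot, and variables do not carry over. Pictures are saved under pics/ and viewed, and the job is handed in when it is done.

Besides the shell and the picture viewer there is one more tool, called after "Emit:" in YAML: its name, and indented under it one key for each argument. jog_arm: Moves the arm, as the interface text tells. Its arguments: {"type":"object","properties":{"targets":{"type":"string"}},"required":["targets"]}

```bash
mkdir -p pics; ls; cat > h.py <<'E'
import numpy as np, cv2
from plant import telemetry, snapshot, job, models, ctrl
def ray(s,uv):
    K=np.array(s["intrinsics"]);k1=s["k1"]
    d=(np.array(uv,float)-K[:2,2])/np.array([K[0,0],K[1,1]])
    u=d.copy()
    for _ in range(20): u=d/(1+k1*(u@u))
    R=np.array(s["R"]);t=np.array(s["t"])
    return -R.T@t, R.T@np.array([u[0],u[1],1])
def at_z(s,uv,z):
    c,d=ray(s,uv); return c+d*(z-c[2])/d[2]
def at_depth(s,uv):
    c,d=ray(s,uv); u,v=np.round(uv).astype(int); return c+d*s["range_z"][v,u]
def proj(s,X):
    K=np.array(s["intrinsics"]);p=np.array(s["R"])@np.array(X)+np.array(s["t"]);q=p[:2]/p[2]
    q=q*(1+s["k1"]*(q@q)); return K[:2,:2]@q+K[:2,2]
def save(s,n): cv2.imwrite("pics/"+n+".png",s["img"][:,:,::-1])
E
python3 - <<'E'
from h import *
print(telemetry.get_obs())
for n in ["top","side"]:
    s=snapshot(n); save(s,n+"1"); print(n,s["k1"],-np.array(s["R"]).T@s["t"])
    for p,z in [("rocker_far_end",.073),("round_key_top",.065),("long_key_top",.065),("square_key_top",.065),("carton",.055),("scale",0),("console",0),("vial",.045),("pill_jar",0),("gel_bottle",0),("tape_roll",0),("stapler",0),("flat_carton",0)]:
        for r in models.spot_point(p,s)[:2]: print(p,round(r["conf"],2),np.round(r["uv"],1),np.round(at_z(s,r["uv"],z),4),np.round(at_depth(s,r["uv"]),3))
E
```

```text
pics
{'clock': 0.0, 'joint_pos': array([ 8.78971330e+01,  2.05895191e+01,  6.35311982e-01, -2.07630280e-02,
       -7.01363375e+01, -1.65061829e+01]), 'qvel': array([ 0.04773314, -0.00050918, -0.0118798 , -0.00839999,  0.07102164,
        0.03873095]), 'tau': array([-1.81729833e-03, -5.82709551e+01,  2.93066347e+01,  6.99767813e+00,
        7.04115533e-03, -1.54875320e-04]), 'tool_pos': array([0.21527232, 0.63924323, 0.22565398]), 'orientation': array([ 1.79907641e+02, -7.01351376e-03, -1.86161146e+01]), 'force': array([ 0.51959906, -0.09518007, -0.06927447]), 'moment': array([ 0.00858696, -0.00161217, -0.02708354]), 'opening': 0.08782479048841595}
top -0.030788667712572326 [ 0.35848591 -0.04927103  1.37269177]
rocker_far_end 0.77 [337.8 242.8] [ 0.4659 -0.0698  0.073 ] [ 0.466 -0.07   0.074]
round_key_top 0.61 [323.2 248. ] [ 0.4504 -0.0276  0.065 ] [ 0.451 -0.028  0.061]
round_key_top 0.22 [393.4 181.4] [ 0.6535 -0.2327  0.065 ] [ 0.646 -0.228  0.097]
long_key_top 0.55 [358.4 248.4] [ 0.4515 -0.1303  0.065 ] [ 0.452 -0.131  0.059]
square_key_top 0.68 [333.7 243.5] [ 0.4642 -0.058  
[... 1589 characters left out ...]
5  0.    ] [ 0.441 -0.088  0.06 ]
vial 0.46 [266.6 200.4] [0.4629 0.0895 0.045 ] [0.458 0.079 0.055]
vial 0.15 [255.9 193.2] [0.4556 0.1367 0.045 ] [0.462 0.151 0.032]
pill_jar 0.74 [308.7 242.1] [ 0.4834 -0.0827  0.    ] [ 0.45  -0.132  0.066]
pill_jar 0.64 [355.5 281.6] [ 0.4947 -0.2607  0.    ] [ 0.477 -0.278  0.033]
gel_bottle 0.76 [400.2 244.2] [ 0.6703 -0.2446  0.    ] [ 0.642 -0.266  0.038]
tape_roll 0.64 [258.6 191.8] [0.4884 0.1859 0.    ] [0.473 0.154 0.029]
tape_roll 0.48 [273.4 201.9] [0.4985 0.1165 0.    ] [0.475 0.072 0.044]
stapler 0.69 [346.9 369.9] [ 0.3333 -0.4143  0.    ] [ 0.323 -0.425  0.031]
flat_carton 0.64 [385.7 186.3] [ 0.8135 -0.0469  0.    ] [ 0.774 -0.081  0.043]
```

```bash
python3 - <<'E'
from h import *
s=snapshot("top"); c=s["img"][120:300,230:470]; cv2.imwrite("pics/topc.png",cv2.resize(c[:,:,::-1],None,fx=3.3,fy=3.3,interpolation=cv2.INTER_CUBIC))
s=snapshot("side"); c=s["img"][130:310,230:470]; cv2.imwrite("pics/sidec.png",cv2.resize(c[:,:,::-1],None,fx=3.3,fy=3.3,interpolation=cv2.INTER_CUBIC))
E
```

```text
(no output)
```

View pics/topc.png

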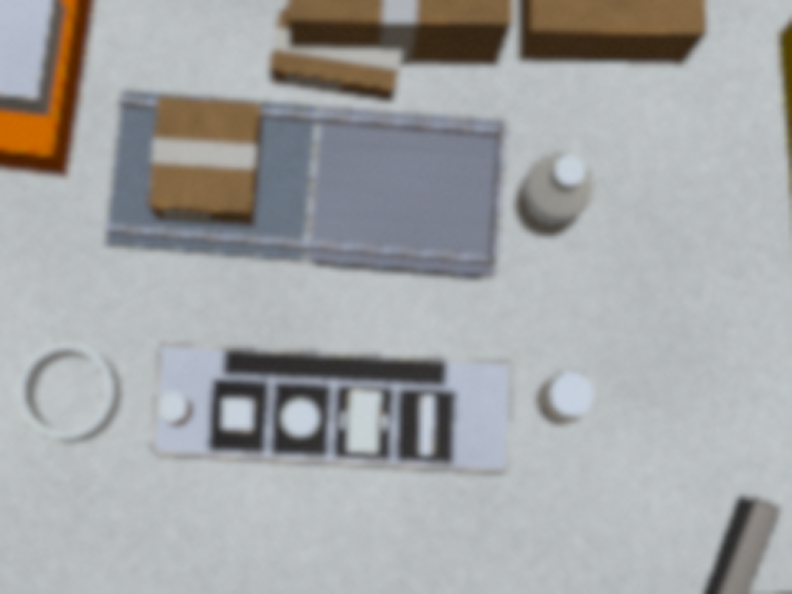

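View pics/sidec.png

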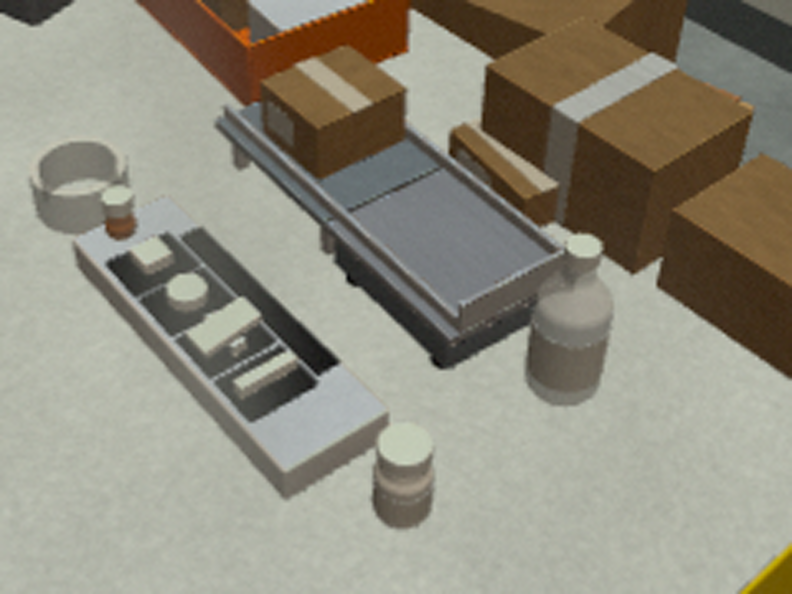

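The top crop shows the controls from left to right as square (238,413), round (300,417), rocker (364,421) and long (428,425). The carton is at about (205,155) on the left feed board. Next I'll work out positions and fit the box pose.

```bash
python3 - <<'E'
from h import *
s=snapshot("top")
f=lambda u,v:((u+.5)/3.3-.5+230,(v+.5)/3.3-.5+120)
for n,u,v,z in [("sq",238,413,.065),("round",300,417,.065),("rock_c",364,421,.068),("rock_top",366,389,.073),("rock_bot",362,453,.06),("long",428,425,.065),("console TL",162,346,.045),("TR",508,362,.045),("BR",506,470,.045),("BL",155,454,.045),("vial",174,408,.087),
 ("panTR",503,122,.068),("panBR",491,274,.068),("boardTL",123,94,.068),("boardBL",108,243,.068),("seamT",317,124,.055),("seamB",307,258,.055),("carTL",158,98,.115),("carTR",260,103,.115),("carBL",150,213,.115),("carBR",254,219,.115)]:
    print(n,np.round(at_z(s,f(u,v),z)[:2],4))
for nm,s in [("top",s),("side",snapshot("side"))]:
  h,w=s["range_z"].shape
  K=s["intrinsics"]
  vv,uu=np.mgrid[0:h,0:w]; 
  P=cv2.undistortPoints(np.stack([uu.ravel(),vv.ravel()],1).astype(float)[:,None],np.array(K),np.array([s["k1"],0,0,0,0.]))[:,0]
  C=np.c_[P,np.ones(len(P))]*s["range_z"].ravel()[:,None]
  W=(C-s["t"])@np.array(s["R"]); 
  W=W[s["range_z"].ravel()>0]
  m=(W[:,2]>.105)&(W[:,2]<.123)&(W[:,0]>.58)&(W[:,0]<.78)&(W[:,1]>-.05)&(W[:,1]<.2)
  q=W[m]; r=cv2.minAreaRect(q[:,:2].astype(np.float32)); print(nm,"carton",m.sum(),r,np.median(q,0))
  np.save("W"+nm,W)
  for p in ["round_key_top","long_key_top","square_key_top","rocker_far_end","carton","vial"]:
    for d in models.cut_out(p,s)[:2]:
      z={"carton":.115,"vial":.087}.get(p,.065); print(p,round(d["conf"],2),d["region"].sum(),np.round(d["uv"],1),np.round(at_z(s,d["uv"],z)[:2],4))
E
```

```text
sq [0.4584 0.0353]
round [ 0.456  -0.0198]
rock_c [ 0.4535 -0.0764]
rock_top [ 0.4814 -0.0776]
rock_bot [ 0.4258 -0.0753]
long [ 0.4514 -0.1331]
console TL [0.5191 0.1074]
TR [ 0.5112 -0.206 ]
BR [ 0.4141 -0.2045]
BL [0.4215 0.1099]
vial [0.4598 0.0898]
panTR [ 0.7284 -0.1984]
panBR [ 0.5875 -0.1879]
boardTL [0.7482 0.1496]
boardBL [0.6088 0.1571]
seamT [ 0.7268 -0.0287]
seamB [ 0.6011 -0.0224]
carTL [0.731  0.1113]
carTR [0.7282 0.021 ]
carBL [0.6271 0.1142]
carBR [0.6236 0.0233]
top carton 1046 ((0.6808423399925232, 0.07041977345943451), (0.08979346603155136, 0.10142169147729874), 87.40859985351562) [0.67864944 0.06931279 0.11493578]
round_key_top 0.54 104 [323.6 248.8] [ 0.4481 -0.0288]
long_key_top 0.5 73 [360.4 248.4] [ 0.4516 -0.1362]
square_key_top 0.43 77 [306.  244.7] [0.459  0.0229]
rocker_far_end 0.7 196 [337.6 249.4] [ 0.4472 -0.0697]
carton 0.79 1181 [295.4 168.2] [0.6756 0.0573]
carton 0.22 229 [399.9 239.3] [ 0.476  -0.2437]
vial 0.64 94 [301.  245.1] [0.4558 0.036 ]
vial 0.39 88 [283.8 244.6] [0.4561 0.0856]
side carton 699 ((0.6846356391906738, 0.07001141458749771), (0.09626506268978119, 0.1031070426106453), 86.61396026611328) [0.6793863  0.06138575 0.11494122]
round_key_top 0.53 118 [288.8 218.6] [ 0.4593 -0.0306]
square_key_top 0.64 109 [270.9 205.4] [0.4506 0.0438]
rocker_far_end 0.57 1254 [352.2 363.1] [ 0.3286 -0.4329]
rocker_far_end 0.53 225 [298.9 231.4] [ 0.4527 -0.0859]
carton 0.7 1333 [355.4 366.3] [ 0.3118 -0.458 ]
carton 0.58 1298 [330.5 161.8] [0.663  0.0432]
vial 0.55 128 [263.6 191.6] [0.4546 0.0833]
```

```bash
cat >> h.py <<'E'
from scipy.spatial.transform import Rotation as Ro
def rel(p,yaw):
    o=telemetry.get_obs(); R=Ro.from_euler("xyz",o["orientation"],degrees=True)
    d=R.inv().apply(np.array(p)-o["tool_pos"]); T=Ro.from_euler("xyz",[180,0,yaw],degrees=True)
    print(p,"shift",np.round(d,4),"turn",np.round((R.inv()*T).as_rotvec(degrees=True),2))
E
python3 - <<'E'
from h import *
rel([.4,.30,.2],-2.4); rel([.4796,-.0773,.15],-2.4)
W=np.load("Wside.npy")
m=(abs(W[:,0]-.505)<.012)&(abs(W[:,1]+.06)<.05); print("strip z",np.percentile(W[m,2],[5,50,95]))
E
```

```text
[0.4, 0.3, 0.2] shift [0.2833 0.263  0.0266] turn [ -0.    -0.   -16.21]
[0.4796, -0.0773, 0.15] shift [0.4792 0.5952 0.0766] turn [ -0.    -0.   -16.21]
strip z [0.04531657 0.04798798 0.05023625]
```

Emit:
jog_arm:
  targets: "0.04 0.033 0.003 0 0 -2 -1; 0.08 0.066 0.006 0 0 -4 -1; 0.12 0.1 0.01 0 0 -6 -1; 0.16 0.13 0.013 0 0 -8 -1; 0.2 0.165 0.016 0 0 -10 -1; 0.24 0.2 0.02 0 0 -13 -1; 0.27 0.23 0.023 0 0 -16 -1; 0.283 0.263 0.027 0 0 -16.2 -1"

```text
clock: 3.2
tool_pos: [0.4006, 0.2987, 0.1996]
orientation: [-180.0, -0.0, -2.4]
force: [0.2, 0.4, 0.5]
opening: 0.0136
```

```bash
python3 - <<'E'
from h import *
o=telemetry.get_obs();print(o["joint_pos"],o["opening"]);rel([.4796,-.0773,.12],-2.4)
E
```

```text
[ 5.92910747e+01  5.09183054e+00 -2.32987948e+01  1.49262123e-02
 -6.15840556e+01  2.82681928e+01] 0.013639009261951055
[0.4796, -0.0773, 0.12] shift [0.0948 0.3724 0.0795] turn [-0.02 -0.02 -0.03]
```

Emit:
jog_arm:
  targets: "0.012 0.05 0 0 0 0 -1; 0.025 0.1 0 0 0 0 -1; 0.038 0.15 0 0 0 0 -1; 0.05 0.2 0 0 0 0 -1; 0.065 0.25 0 0 0 0 -1; 0.08 0.3 0.02 0 0 0 -1; 0.09 0.35 0.05 0 0 0 -1; 0.095 0.372 0.079 0 0 0 -1"

```text
clock: 4.2
tool_pos: [0.4799, -0.0792, 0.1199]
orientation: [-180.0, -0.1, -2.6]
force: [1.0, 0.4, -0.3]
opening: 0.0007
```

```bash
python3 - <<'E'
from h import *
o=telemetry.get_obs();print(o["joint_pos"],o["opening"],o["tool_pos"]);rel([.4796,-.0773,.08],-2.4)
s=snapshot("side"); save(s,"s2"); c=s["img"][130:310,230:470]; cv2.imwrite("pics/s2.png",cv2.resize(c[:,:,::-1],None,fx=3.3,fy=3.3,interpolation=cv2.INTER_CUBIC))
E
```

```text
[ 1.38519347e+01  8.55511026e+00 -3.10792141e+01  1.93875130e-03
 -5.02933297e+01  7.35933349e+01] 0.0006982329463649769 [ 0.47993056 -0.07921158  0.11994673]
[0.4796, -0.0773, 0.08] shift [-0.0005 -0.0019  0.0399] turn [-0.02 -0.07 -0.15]
```

View pics/s2.png

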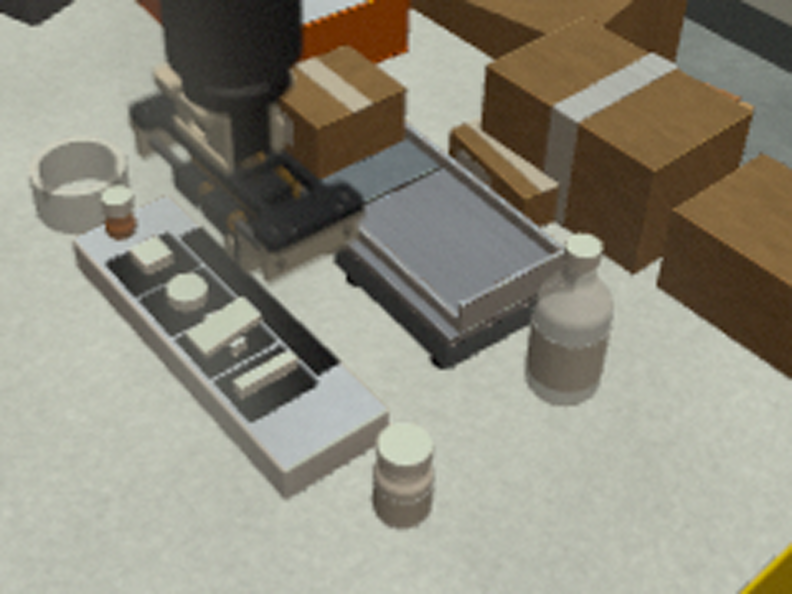

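The side view shows the closed fingers above the rocker's far end, fingertip at about (270,265) in the crop, and nothing has been disturbed. I'll press down now.

Emit:
jog_arm:
  targets: "0 -0.002 0.015 0 0 0 -1; 0 -0.002 0.03 0 0 0 -1; 0 -0.002 0.04 0 0 0 -1; 0 -0.002 0.044 0 0 0 -1; 0 -0.002 0.048 0 0 0 -1; 0 -0.002 0.052 0 0 0 -1; 0 -0.002 0.054 0 0 0 -1; 0 -0.002 0.055 0 0 0 -1"

```text
clock: 5.25
tool_pos: [0.4799, -0.0782, 0.0649]
orientation: [180.0, -0.0, -2.5]
force: [-9.9, 2.5, 45.2]
opening: 0.0004
```

Emit:
jog_arm:
  targets: "0 0 0 0 0 0 -1; 0 0 -0.01 0 0 0 -1; 0 0 -0.025 0 0 0 -1; 0 0 -0.04 0 0 0 -1; 0 0.05 -0.05 0 0 0 -1; 0 0.1 -0.05 0 0 0 -1; 0 0.15 -0.05 0 0 0 -1; 0 0.15 -0.05 0 0 0 -1"

```text
clock: 6.25
tool_pos: [0.4727, -0.2305, 0.1149]
orientation: [180.0, 0.0, -2.7]
force: [-0.5, 0.1, -1.2]
opening: 0.0005
```

```bash
python3 - <<'E'
from h import *
o=telemetry.get_obs();print(o["force"],o["tool_pos"]);rel([.4558,-.0202,.11],-2.4)
for n,x0,y0 in [("top",230,120),("side",230,130)]:
  s=snapshot(n); c=s["img"][y0:y0+180,230:470]; cv2.imwrite("pics/%s3.png"%n,cv2.resize(c[:,:,::-1],None,fx=3.3,fy=3.3,interpolation=cv2.INTER_CUBIC))
# heights along rocker
  print([ (k, round(float(at_depth(s,proj(s,[.4536+k*.999e-3,-.0762-k*.042e-3,.068]))[2]),4)) for k in (-24,-16,-8,0,8,16,24)])
E
```

```text
[-0.48356818  0.08274469 -1.20860888] [ 0.47272104 -0.2305151   0.11493552]
[0.4558, -0.0202, 0.11] shift [-0.0268 -0.2093  0.0048] turn [ 0.05  0.03 -0.31]
[(-24, 0.6155), (-16, 0.6084), (-8, 0.608), (0, 0.6012), (8, 0.5929), (16, 0.5932), (24, 0.5868)]
[(-24, 0.0675), (-16, 0.0737), (-8, 0.0718), (0, 0.0709), (8, 0.0671), (16, 0.0645), (24, 0.0612)]
```

View pics/side3.png

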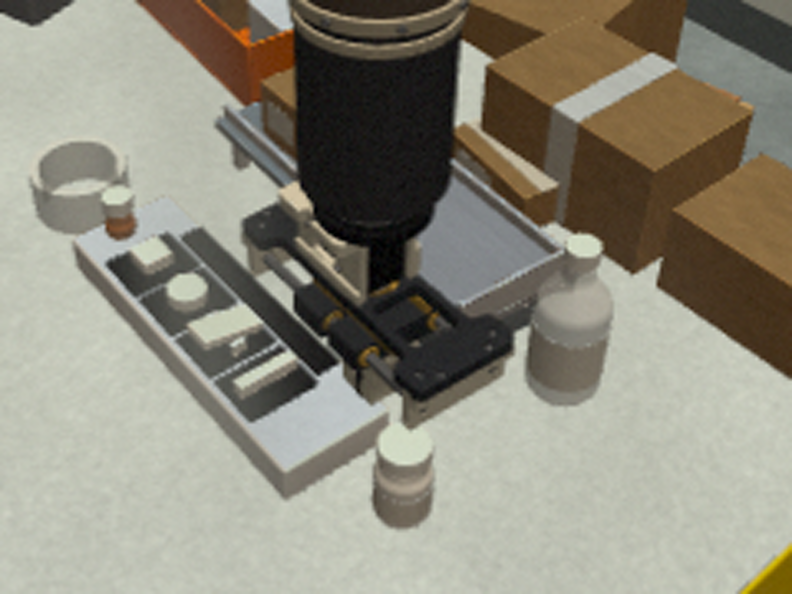

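View pics/top3.png

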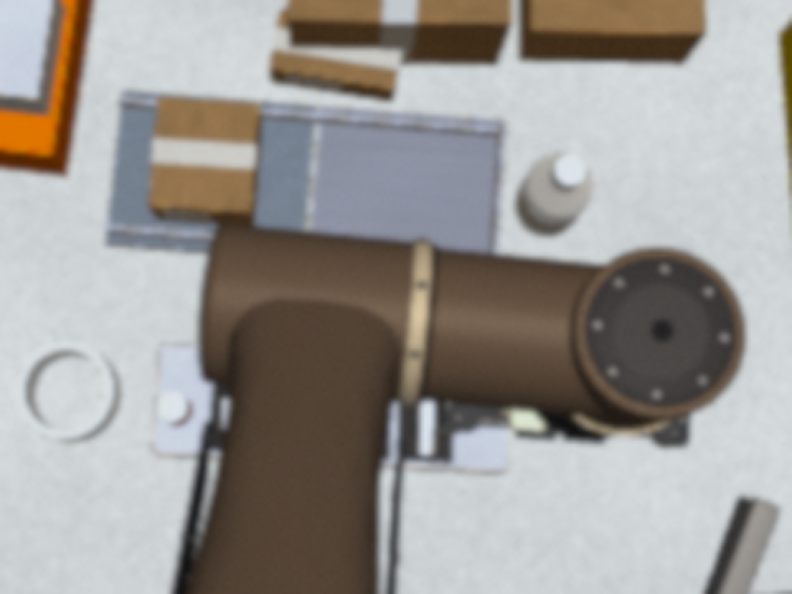

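The rocker now slopes down towards the far end, from 74 mm at -16 mm to 61 mm at +24 mm, so it's on. Next is the round key.

Emit:
jog_arm:
  targets: "-0.004 -0.035 0 0 0 0 -1; -0.009 -0.075 0 0 0 0 -1; -0.015 -0.12 0 0 0 0 -1; -0.02 -0.16 0 0 0 0 -1; -0.025 -0.195 0 0 0 0 -1; -0.027 -0.209 0 0 0 0 -1; -0.027 -0.209 0.01 0 0 -0.3 -1; -0.027 -0.209 0.02 0 0 -0.3 -1"

```text
clock: 7.35
tool_pos: [0.4551, -0.0185, 0.0941]
orientation: [180.0, 0.0, -2.3]
force: [0.5, -0.8, 0.1]
opening: 0.0003
```

```bash
python3 - <<'E'
from h import *
rel([.4558,-.0202,.059],-2.4)
s=snapshot("side"); c=s["img"][170:270,240:360]; cv2.imwrite("pics/s4.png",cv2.resize(c[:,:,::-1],None,fx=6,fy=6,interpolation=cv2.INTER_CUBIC))
E
```

```text
[0.4558, -0.0202, 0.059] shift [0.0008 0.0016 0.0351] turn [0.03 0.05 0.13]
```

View pics/s4.png

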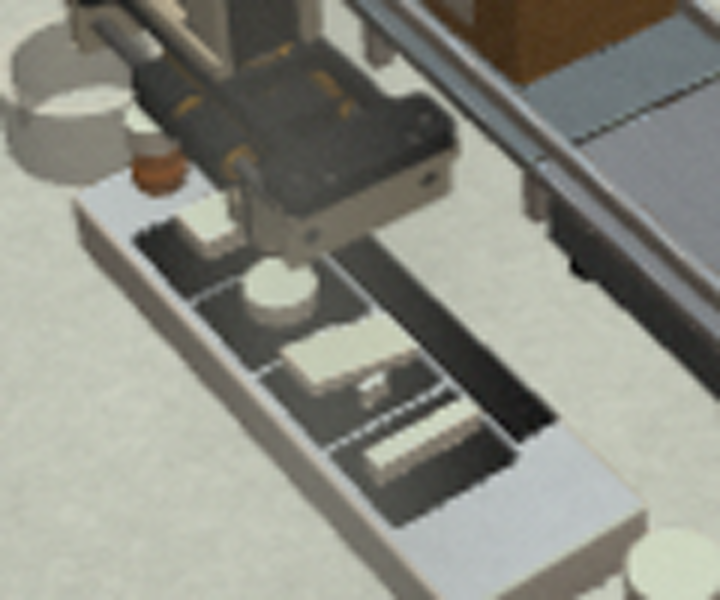

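The closed fingers hover above the round key, which is at (281,285) in the crop. The square key is clear. Pressing.

Emit:
jog_arm:
  targets: "0.001 0.001 0.012 0 0 0 -1; 0.001 0.001 0.022 0 0 0 -1; 0.001 0.001 0.028 0 0 0 -1; 0.001 0.001 0.032 0 0 0 -1; 0.001 0.001 0.035 0 0 0 -1; 0.001 0.001 0.0355 0 0 0 -1; 0.001 0.001 0.0355 0 0 0 -1; 0.001 0.001 0.0355 0 0 0 -1"

```text
clock: 8.4
tool_pos: [0.4549, -0.0205, 0.0589]
orientation: [179.9, 0.2, -2.3]
force: [-9.6, -1.9, 25.0]
opening: 0.0006
```

Emit:
jog_arm:
  targets: "0 0 -0.01 0 0 0 -1; 0 0 -0.03 0 0 0 -1; 0 0 -0.06 0 0 0 -1; 0 0 -0.11 0 0 0 -1; 0.03 -0.03 -0.15 0 0 0 -1; 0.06 -0.06 -0.15 0 0 0 -1; 0.1 -0.1 -0.15 0 0 10 -1; 0.1 -0.1 -0.15 0 0 20 -1"

```text
clock: 9.4
tool_pos: [0.5616, 0.0782, 0.2077]
orientation: [179.9, 0.1, -22.5]
force: [-0.6, -0.0, -0.0]
opening: 0.0004
```

```bash
python3 - <<'E'
from h import *
print(telemetry.get_obs()["joint_pos"])
rel([.680,.152,.2],-93)
W=np.load("Wtop.npy")
for y0 in np.arange(.1,.32,.02):
  for_=[]
  for x0 in np.arange(.56,.84,.02):
    m=(abs(W[:,0]-x0)<.01)&(abs(W[:,1]-y0)<.01); for_.append(round(float(W[m,2].max())*1000) if m.any() else -1)
  print(round(y0,2),for_)
s=snapshot("side"); c=s["img"][130:310,230:470]; cv2.imwrite("pics/s5.png",cv2.resize(c[:,:,::-1],None,fx=3.3,fy=3.3,interpolation=cv2.INTER_CUBIC))
E
```

```text
[ 2.77083614e+01  1.12978787e+01 -1.46765784e+01  1.70688846e-02
 -6.41988162e+01  3.97726599e+01]
[0.68, 0.152, 0.2] shift [ 0.0812 -0.1136  0.0073] turn [ 0.19 -0.   70.49]
0.1 [8, 5, 59, 71, 121, 119, 120, 120, 121, 117, 56, 8, 6, 6]
0.12 [7, 6, 59, 74, 119, 118, 123, 118, 111, 75, 61, 5, 5, 6]
0.14 [5, 5, 61, 72, 60, 62, 60, 61, 61, 73, 59, 5, 6, 6]
0.16 [8, 10, 9, 71, 59, 62, 60, 57, 61, 71, 57, 7, 5, 6]
0.18 [5, 9, 5, 8, 5, 6, 7, 8, 8, 8, 7, 6, 5, 6]
0.2 [7, 8, 5, 6, 6, 6, 76, 83, 84, 85, 86, 85, 84, 84]
0.22 [5, 7, 5, 5, 7, 4, 84, 85, 6, 64, 70, 73, 69, 71]
0.24 [10, 5, 5, 7, 4, 6, 83, 80, 8, 69, 71, 74, 72, 74]
0.26 [4, 7, 4, 7, 4, 4, 34, 83, 9, 69, 70, 72, 69, 73]
0.28 [6, 5, 7, 6, 7, 7, 9, 84, 9, 72, 73, 72, 74, 72]
0.3 [7, 8, 6, 5, 5, 5, 5, 85, 11, 57, 68, 71, 68, 65]
```

View pics/s5.png

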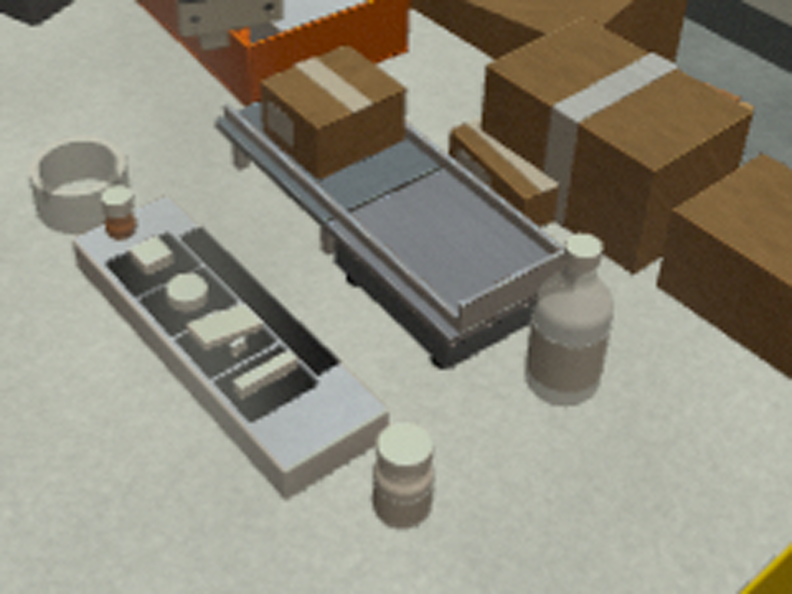

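The round key is back up, the carton is unmoved and the rocker is still on. I'll move behind the carton and turn the jaws along x.

Emit:
jog_arm:
  targets: "0.02 -0.03 0.007 0 0 9 -1; 0.04 -0.06 0.007 0 0 18 -1; 0.06 -0.09 0.007 0 0 27 -1; 0.081 -0.114 0.007 0 0 36 -1; 0.081 -0.114 0.007 0 0 45 -1; 0.081 -0.114 0.007 0 0 54 -1; 0.081 -0.114 0.007 0 0 63 -1; 0.081 -0.114 0.007 0 0 70.5 -1"

```text
clock: 10.45
tool_pos: [0.6792, 0.1502, 0.2003]
orientation: [179.8, -0.1, -93.6]
force: [0.1, 0.6, -0.3]
opening: 0.0003
```

```bash
python3 - <<'E'
from h import *
rel([.680,.150,.078],-93)
s=snapshot("side"); c=s["img"][130:310,230:470]; cv2.imwrite("pics/s6.png",cv2.resize(c[:,:,::-1],None,fx=3.3,fy=3.3,interpolation=cv2.INTER_CUBIC))
E
```

```text
[0.68, 0.15, 0.078] shift [-0.     -0.0012  0.1223] turn [ 0.17 -0.09 -0.63]
```

View pics/s6.png

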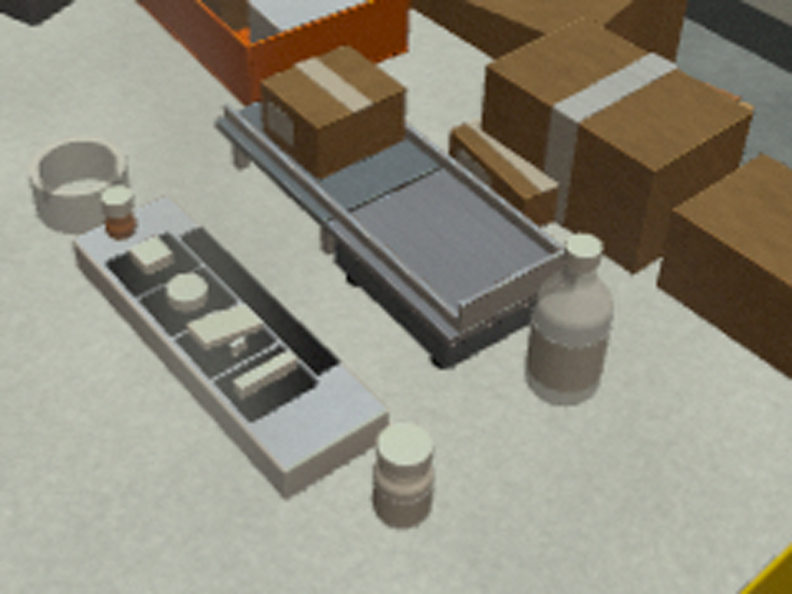

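Emit:
jog_arm:
  targets: "0 0 0.02 0 0 0 -1; 0 0 0.045 0 0 0 -1; 0 0 0.07 0 0 0 -1; 0 0 0.095 0 0 0 -1; 0 0 0.11 0 0 0 -1; 0 0 0.118 0 0 0 -1; 0 -0.001 0.122 0 0 -0.5 -1; 0 -0.001 0.122 0 0 -0.5 -1"

```text
clock: 11.5
tool_pos: [0.6801, 0.15, 0.0788]
orientation: [179.9, -0.1, -93.4]
force: [-0.8, -0.2, -0.3]
opening: 0.0005
```

```bash
python3 - <<'E'
from h import *
print(telemetry.get_obs()["force"])
s=snapshot("side"); c=s["img"][130:220,280:400]; cv2.imwrite("pics/s7.png",cv2.resize(c[:,:,::-1],None,fx=6,fy=6,interpolation=cv2.INTER_CUBIC))
E
```

```text
[-0.8083635  -0.19006997 -0.33516405]
```

View pics/s7.png

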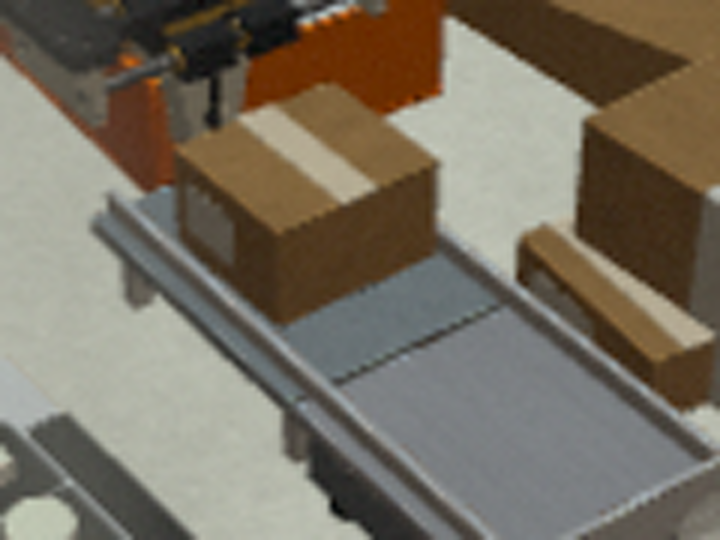

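The fingers are down behind the carton, on the left and hidden by it, with the force near 0. Now I'll push along the tool's x.

Emit:
jog_arm:
  targets: "0.01 0 0 0 0 0 -1; 0.02 0 0 0 0 0 -1; 0.032 0 0 0 0 0 -1; 0.045 0 0 0 0 0 -1; 0.058 0 0 0 0 0 -1; 0.071 0 0 0 0 0 -1; 0.084 0 0 0 0 0 -1; 0.095 0 0 0 0 0 -1"

```text
clock: 12.55
tool_pos: [0.6744, 0.0544, 0.0792]
orientation: [179.9, -0.1, -93.5]
force: [-0.1, 2.0, 2.4]
opening: 0.0005
```

```bash
python3 - <<'E'
from h import *
print(telemetry.get_obs()["force"]); rel([.6682,-.05,.0785],-93.4)
s=snapshot("side"); c=s["img"][130:220,280:400]; cv2.imwrite("pics/s8.png",cv2.resize(c[:,:,::-1],None,fx=6,fy=6,interpolation=cv2.INTER_CUBIC))
E
```

```text
[-0.13924834  1.97265961  2.44377039]
[0.6682, -0.05, 0.0785] shift [ 1.045e-01 -1.000e-04  8.000e-04] turn [ 0.12 -0.07 -0.07]
```

View pics/s8.png

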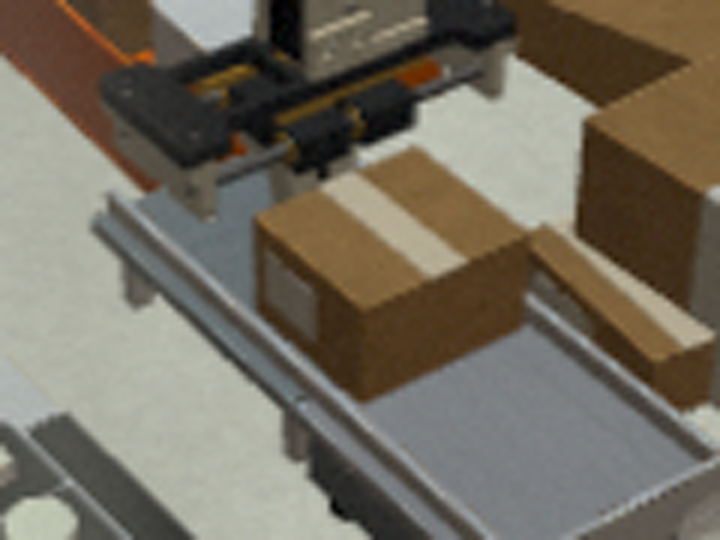

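The carton is sliding upright between the rails and has crossed the seam. I'll keep pushing.

Emit:
jog_arm:
  targets: "0.012 0 0 0 0 0 -1; 0.026 0 0 0 0 0 -1; 0.04 0 0 0 0 0 -1; 0.054 0 0 0 0 0 -1; 0.068 0 0 0 0 0 -1; 0.082 0 0 0 0 0 -1; 0.094 0 0 0 0 0 -1; 0.104 0 0 0 0 0 -1"

```text
clock: 13.6
tool_pos: [0.6674, -0.0516, 0.0791]
orientation: [179.8, -0.1, -93.5]
force: [-0.4, 1.2, -0.9]
opening: 0.0005
```

Emit:
jog_arm:
  targets: "0 0 0 0 0 0 -1; -0.005 0 0 0 0 0 -1; -0.015 0 0 0 0 0 -1; -0.03 0 -0.02 0 0 0 -1; -0.03 0 -0.06 0 0 0 -1; -0.03 0 -0.11 0 0 0 -1; -0.03 0 -0.13 0 0 0 -1; -0.03 0 -0.13 0 0 0 -1"

```text
clock: 14.6
tool_pos: [0.6707, -0.0203, 0.2113]
orientation: [-180.0, -0.0, -93.5]
force: [0.9, 0.0, -0.2]
opening: 0.0005
```

```bash
python3 - <<'E'
from h import *
print(telemetry.get_obs()["tool_pos"])
rel([.4513,-.1321,.21],-2.4)
for n,x0,y0 in [("top",230,120),("side",230,130)]:
  s=snapshot(n); c=s["img"][y0:y0+180,230:470]; cv2.imwrite("pics/%s9.png"%n,cv2.resize(c[:,:,::-1],None,fx=3.3,fy=3.3,interpolation=cv2.INTER_CUBIC))
E
```

```text
[ 0.67074618 -0.02028616  0.21132648]
[0.4513, -0.1321, 0.21] shift [0.1249 0.2123 0.0013] turn [ 1.000e-02 -7.000e-02 -9.106e+01]
```

View pics/side9.png

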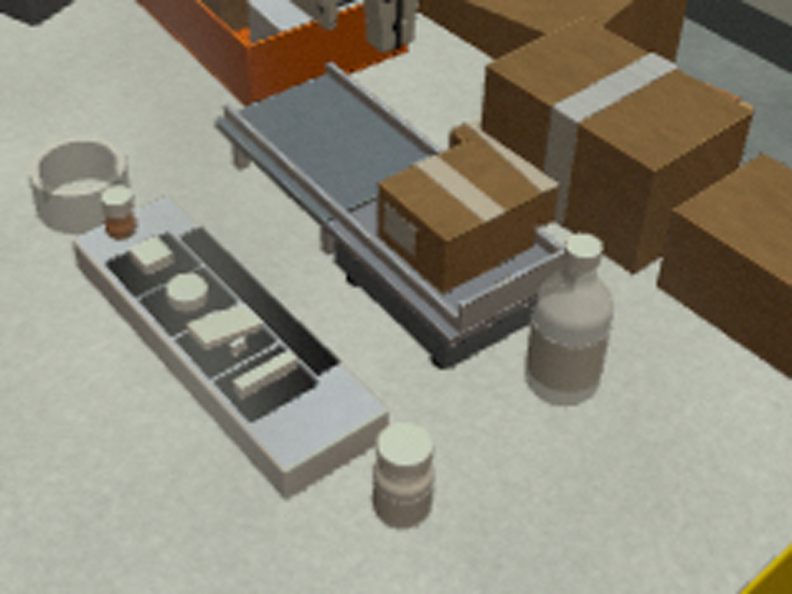

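View pics/top9.png

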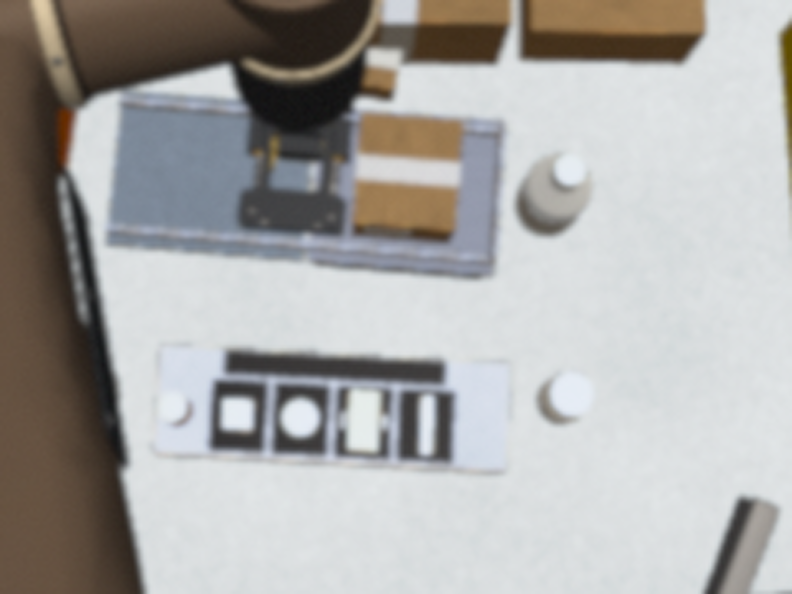

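The carton stands upright and wholly on the pan. Its left edge at (355,180) is past the seam at (312,180), with about 35 mm left to the stop plate. Now the long key.

Emit:
jog_arm:
  targets: "0.01 0.03 0 0 0 -9 -1; 0.025 0.06 0 0 0 -18 -1; 0.04 0.09 0 0 0 -27 -1; 0.06 0.12 0 0 0 -36 -1; 0.08 0.15 0 0 0 -45 -1; 0.1 0.18 0 0 0 -54 -1; 0.12 0.2 0 0 0 -63 -1; 0.125 0.212 0 0 0 -72 -1"

```text
clock: 15.7
tool_pos: [0.4482, -0.1331, 0.2082]
orientation: [179.8, 0.3, -21.2]
force: [0.3, -0.3, 0.5]
opening: 0.0005
```

```bash
python3 - <<'E'
from h import *
print(telemetry.get_obs()["joint_pos"]);rel([.4513,-.1321,.10],-2.4)
E
```

```text
[ 7.70436754e+00  1.66635299e+00 -2.58281858e+01  3.42954057e-02
 -6.28795133e+01  6.10358761e+01]
[0.4513, -0.1321, 0.1] shift [ 0.0031 -0.0025  0.1082] turn [  0.15   0.34 -18.84]
```

Emit:
jog_arm:
  targets: "0 0 0.01 0 0 -9 -1; 0.003 -0.002 0.03 0 0 -18 -1; 0.003 -0.002 0.05 0 0.3 -19 -1; 0.003 -0.002 0.07 0 0.3 -19 -1; 0.003 -0.002 0.09 0 0.3 -19 -1; 0.003 -0.002 0.105 0 0.3 -19 -1; 0.003 -0.002 0.115 0 0.3 -19 -1; 0.003 -0.002 0.118 0 0.3 -19 -1"

```text
clock: 16.7
tool_pos: [0.4503, -0.1324, 0.0892]
orientation: [179.8, 0.2, -2.2]
force: [0.6, -0.7, 0.6]
opening: 0.0003
```

```bash
python3 - <<'E'
from h import *
rel([.4513,-.1321,.059],-2.4)
s=snapshot("side"); c=s["img"][170:270,240:360]; cv2.imwrite("pics/s10.png",cv2.resize(c[:,:,::-1],None,fx=6,fy=6,interpolation=cv2.INTER_CUBIC))
E
```

```text
[0.4513, -0.1321, 0.059] shift [ 0.0011 -0.0005  0.0302] turn [0.16 0.18 0.17]
```

View pics/s10.png

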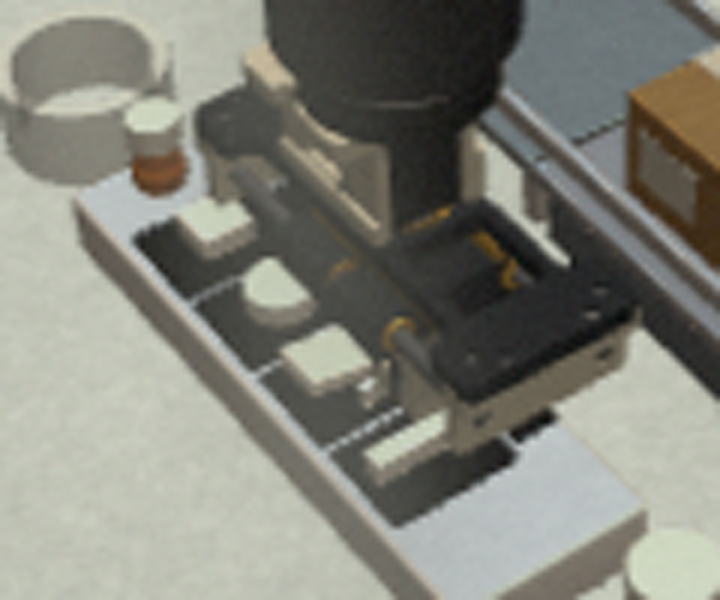

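The fingers are over the long key at (410,440) in the crop. Pressing.

Emit:
jog_arm:
  targets: "0.001 0 0.01 0 0 0 -1; 0.001 0 0.018 0 0 0 -1; 0.001 0 0.024 0 0 0 -1; 0.001 0 0.028 0 0 0 -1; 0.001 0 0.03 0 0 0 -1; 0.001 0 0.0305 0 0 0 -1; 0.001 0 0.0305 0 0 0 -1; 0.001 0 0.0305 0 0 0 -1"

```text
clock: 17.75
tool_pos: [0.4514, -0.1326, 0.0593]
orientation: [179.8, 0.1, -2.2]
force: [-2.5, 1.2, 6.8]
opening: 0.0005
```

Emit:
jog_arm:
  targets: "0 0 0.001 0 0 0 -1; 0 0 0.001 0 0 0 -1; 0 0 0.001 0 0 0 -1; 0 0 -0.01 0 0 0 -1; 0 0 -0.04 0 0 0 -1; 0 0 -0.08 0 0 0 -1; 0 0 -0.13 0 0 0 -1; 0 0 -0.16 0 0 0 -1"

```text
clock: 18.75
tool_pos: [0.4525, -0.1322, 0.2223]
orientation: [179.9, -0.1, -2.2]
force: [0.5, 0.8, 0.2]
opening: 0.0009
```

Emit:
jog_arm:
  targets: "0 0.05 0 0 0 0 -1; 0 0.1 0 0 0 0 -1; 0 0.15 0 0 0 0 -1; 0 0.2 0 0 0 0 -1; 0 0.2 0 0 0 0 -1; 0 0.2 0 0 0 0 -1; 0 0.2 0 0 0 0 -1; 0 0.2 0 0 0 0 -1"

```text
clock: 19.75
tool_pos: [0.445, -0.3312, 0.2232]
orientation: [179.8, -0.1, -2.1]
force: [-0.1, -0.2, -0.2]
opening: 0.0006
```

```bash
python3 - <<'E'
from h import *
o=telemetry.get_obs();print(o["force"],o["tool_pos"])
s=snapshot("side"); c=s["img"][130:310,230:470]; cv2.imwrite("pics/s11.png",cv2.resize(c[:,:,::-1],None,fx=3.3,fy=3.3,interpolation=cv2.INTER_CUBIC))
print("rocker",[ (k, round(float(at_depth(s,proj(s,[.4536+k*.999e-3,-.0762-k*.042e-3,.068]))[2]),4)) for k in (-16,0,16,24)])
for n,p in [("round",[.4558,-.0202]),("sq",[.458,.0357]),("long",[.4513,-.1321])]:
  uv=proj(s,p+[.065]); print(n,np.median([at_depth(s,uv+[a,b])[2] for a in(-1,0,1) for b in (-1,0,1)]))
E
```

```text
[-0.05879407 -0.20491636 -0.18588167] [ 0.4450133  -0.33119619  0.22320379]
rocker [(-16, 0.0736), (0, 0.0673), (16, 0.0659), (24, 0.0638)]
round 0.06507199675832265
sq 0.06490772077171059
long 0.0654979718864197
```

View pics/s11.png

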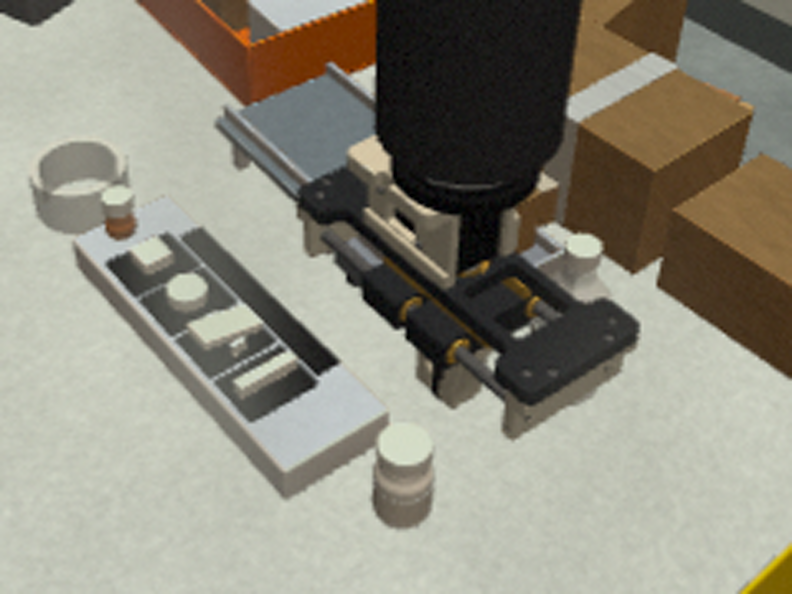

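All three keys read 65 mm, so they are up. The rocker is on and the arm is clear of everything.

```bash
python3 -c "
from plant import job; print(job.close_job())"
```

```text
the job is handed in; nothing more can be done
None
```

I did all four steps in order with the closed fingers and handed the job in at about 20 s. The hand-in gives no verdict.

- **Rocker:** I pressed the far end down until it hit its stop, at 45 N. In the last check it still sloped down to the far end, from 74 mm at the near side to 64 mm, so it is on.
- **Round key:** I pressed it fully down with the pan still empty, to a fingertip height of 58.9 mm, and let it up.
- **Carton:** I pushed it about 0.18 m along the rails. It stands upright with its centre close to the pan's centre, and about 35 mm is left to the stop plate.
- **Long key:** I pressed it to a fingertip height of 59.3 mm at 6.8 N, then about 1 mm further, and let it up.

In the last checks all three keys read 65 mm, which is up, and the wrist force was near 0. The arm was clear and the jar, vial and tape roll stood in place.

The arm hid the carton and flat carton and part of the gel bottle in that last picture, and the stapler was out of view. I last saw the carton on the pan just before the long-key press, and nothing touched it after that.

Some of the networks' position reports were wrong, by up to about 20 mm for the square key and the vial. I used positions read from the pictures instead.

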